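# Turn a washed housing over onto its drying post

### The arm

A 7-joint arm with a two-finger parallel gripper is mounted at the origin on the work surface. World frame = base frame: x ahead of the robot, y to its left, z up, the work surface at z = 0. Lengths are in m, angles in rad, forces in N, time in s.
With the tool pointing down it reaches from about 0.4 to 0.85 m from the base axis. Payload 4.5 kg.
Tool frame: the origin (TCP) lies at the very end of the fingers, on their centre line; the grasp point (between the pads) lies 19 mm behind it; z points along the fingers, y is the line along which they close (so a half turn about z gives the same grasp; the last joint's range is limited). The gripper opens to 88 mm and grips with 3 to 60 N. Pads are 18 mm wide; open, the fingers measure 123 mm over their backs; the gripper's body (75 mm by 187 mm) begins 45 mm behind the grasp point.
Start: joints at [-1.16, 0.689, -0.195, 1.565, 0.157, 0.902, -0.215], TCP at [0.23, 0.581, 0.239] pointing down, gripper open.
Joint ranges: [-3.01, 3.01], [-0.46, 2.08], [-1.47, 1.51], [0.13, 2.56], [-1, 4.14], [0.04, 2.09], [-2.66, 2.66]. Speed limits (rad/s): [2.57, 2.57, 3.14, 3.14, 3.14, 3.14, 3.14].

### API

Orientations are given as a rotation vector (axis times angle).
In Python, from bench import manip, eyes gives the robot as it stands.
- The arm moves only by the shell command python3 -m crank 'ROWS'. ROWS is JSON, a list of rows, each a list of 7 numbers: the shift along the tool's x, y, z in mm, then the turn, a rotation vector about the tool's x, y, z in degrees, then the opening, from -1 (shut) to 1 (fully open). In form: [[x, y, z, wx, wy, wz, hand], ...]. A call has 1 to 10 rows; each row is the pose to reach, as a shift and turn from the pose commanded when the call began, along the tool's axes at that moment; what a row does not reach only later rows make up. A row lasts 1/8 s, in which the tool goes at most 62.5 mm and 10.7 degrees, less where a joint would pass 70% of its speed; a pose out of reach is approached as far as the arm can. A call with a gripper value outside its range is refused whole. The fingers move at their own pace and stop on an object; the grip force is fixed at half the most. Time passes only in rows, so rows that repeat a pose let the fingers close. It gives the time, the measured TCP pose, the force, the opening and the grip force at its end, in the units of the state.
- manip.read_state(): the state, without advancing time (a new reading comes with each control period).
- eyes.capture(name): name is "scene" or "top"; returns the picture (384x512x3 uint8, red, green, blue); there is no depth.
- eyes.camera_info(name): a dict with "mtx" (3x3 intrinsics, pixels), "position" and "rotation" of the camera in the world. Camera axes: x right, y up, looking along -z (the intrinsics and any distortion apply to the point x, -y, -z); pixel columns grow to the right and rows downward; lengths in m; the calibration is good to about 2 mm. A picture is of the moment at which its call begins. camera_info takes no time and is no camera call.
- manip.sign_off(): hands the job in; it is judged then, once.
The state is a dict: "time": time; "joints": joint angles; "qvel": joint speeds; "tau": joint torques, N m; "tcp_pos": TCP position; "eef_rot": TCP orientation; "wrist_force": force on the tool from outside, world axes, zero at the start; "moment": the same for the moment, N m; "gripper_width": finger opening in m; "finger_force": force on a finger pad.
Only numpy, scipy, OpenCV 4.12 (cv2) and the standard library are available. Lean on these libraries where they do the work, as an engineer would, in place of code of your own. Each camera call takes 0.05 s, during which the arm holds its last target. There are 200 camera calls.

### The job

Take the open-ended aluminium housing that lies on its side in the sloped wire cradle and put it upside down, mouth downwards, over the post of the empty drying stand, lowering it (not dropping it) until its rim sits flat on the stand's base; then let go. Leave the housing on the other stand, the pliers and the brush where they are.

Things in the scene. Friction and masses are not known exactly. Their poses are not given: they have to be found in the camera images.
- housing: The job: aluminium cup-shaped straight tube, 50 mm outside diameter, 120 mm long, wall 3 mm (44 mm bore), one end closed by a 5 mm bottom, about 0.15 kg. Origin at the centre of the closed end's outer face; z axis along the tube from there towards the open mouth. It starts on its side in the cradle, mouth away from the robot and 25 degrees below level.
- housing_mouth (a point): Centre of the housing's open mouth, in the plane of the rim, 120 mm along the housing's z axis from its origin.
- cradle: Fixed wire cradle, base plate 150 x 60 x 8 mm; two 10 mm rods (38 mm over their outer edges) slope down 25 degrees to +x, with a low crossbar stopping the rim. Origin: centre of the underside. The housing lies on the rods, both sides free, its axis over the cradle's x axis, its closed end 97 mm and its mouth 47 mm above the table.
- empty_stand: The fixed drying stand whose post is bare: a round steel base 90 mm across and 15 mm high with an upright round post 26 mm in diameter in its centre, tip (slightly tapered) 105 mm above the table. Origin at the centre of the underside of the base, z up.
- empty_stand_seat (a point): Centre of the top face of the empty stand's base, 15 mm above the table, where the rim must sit.
- full_stand: A second, identical fixed stand, whose post already carries a housing. Origin at the centre of the underside of its base, z up.
- parked_housing: A loose housing identical to the job, already upside down on the full stand, closed end up, 135 mm above the table. Origin at the centre of its closed end, z axis from there to its mouth (down). To be left alone.
- pliers: Loose pliers with black and orange grips lying flat beyond the work, 165 mm long, 70 mm wide, 14 mm high. Origin on the table under the pivot region; jaws along +x. To be left alone.
- brush: Loose hand brush lying flat on the robot's right, about 200 mm long, handle towards its -x. To be left alone.
Not all that is in view belongs to the job. What is shaped like the empty_stand but pink, red or yellow is not meant.

How it is judged:
By the outcome, as a careful person would: the job done as asked, in the order asked, and still so for the second after the job is handed in, with the robot touching nothing.
It also fails if it takes over 48 s, if anything falls off the work surface, if the arm or the gripper's body presses on something with over 40 N, if the wrist force passes 120 N, or if a joint passes its speed limit or range.

## Working session

There is one attempt and no reset: what is moved stays moved. The work goes in short steps, Python scripts to look and compute and a shell command to move; the robot and the scene stay as the last step left them, time stands still between calls to the robot, and variables do not carry over. Pictures are saved under pics/ and viewed, at most 12 in all, crops included, and the job is handed in when it is done.

```bash
mkdir -p pics; ls; python3 - <<'E'
from bench import manip, eyes
import cv2
for n in ("scene","top"):
    im=eyes.capture(n); cv2.imwrite(f"pics/{n}0.png",cv2.resize(im[:,:,::-1],(800,600),interpolation=cv2.INTER_CUBIC))
    print(eyes.camera_info(n))
print(manip.read_state())
E
```

```text
pics
{'mtx': array([[441.24399365,   0.        , 256.95620912],
       [  0.        , 441.24399365, 189.48921832],
       [  0.        ,   0.        ,   1.        ]]), 'position': array([ 1.37961149, -0.30390548,  0.83542805]), 'rotation': array([0.67880895, 0.56692112, 1.26613857])}
{'mtx': array([[421.9725584 ,   0.        , 250.62585121],
       [  0.        , 421.9725584 , 196.33265406],
       [  0.        ,   0.        ,   1.        ]]), 'position': array([ 0.46933054, -0.12317185,  1.34294273]), 'rotation': array([ 0.0928664 , -0.10658614, -1.54710028])}
{'time': 0.1, 'joints': array([-1.1601908 ,  0.68988876, -0.19451482,  1.56619697,  0.15730404,
        0.90253379, -0.21510416]), 'qvel': array([ 0.00043398, -0.00180752,  0.000397  , -0.00256669,  0.00167421,
       -0.00011889, -0.00041887]), 'tau': array([-3.30608564e-03, -5.28500462e+01, -1.27193704e+00, -1.53838152e+01,
       -5.26451727e-02,  1.89664635e-03,  5.31530873e-05]), 'tcp_pos': array([0.22981093, 0.58061807, 0.23800868]), 'eef_rot': array([-5.88255189e-01, -3.08584478e+00,  2.55462328e-03]), 'wrist_force': array([0.50177816, 0.04863353, 0.08361382]), 'moment': array([ 0.03264181, -0.0650874 , -0.00623052]), 'finger_force': 0.0, 'gripper_width': 0.08793595756736915}
```

View pics/scene0.png

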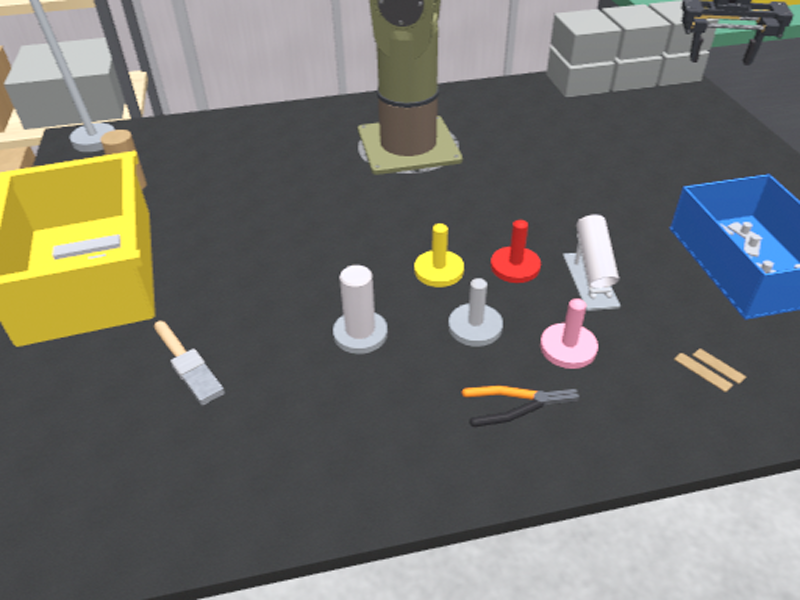

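View pics/top0.png

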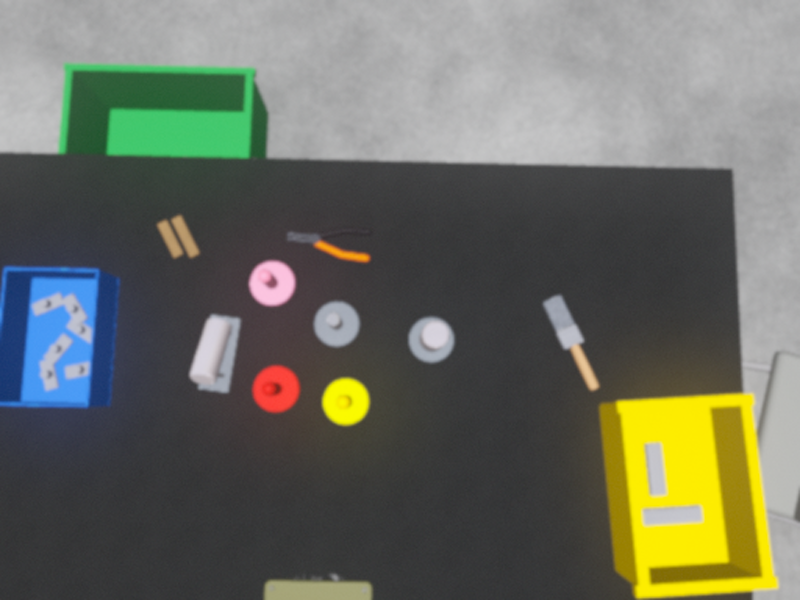

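The scene view shows the housing at about (598,252) in its cradle, the bare grey stand with its base at (475,323), and the full stand at (360,330). In the top view the housing runs from (205,378) to (218,318), and the empty stand is at (337,324). I'll enlarge both areas.

```bash
python3 - <<'E'
import cv2
from bench import eyes
s=eyes.capture("scene")[:,:,::-1]; t=eyes.capture("top")[:,:,::-1]
# scene crop cols 280-410, rows 130-228 x6 ; top crop cols 115-240, rows 190-265 x6
cv2.imwrite("pics/sc.png",cv2.resize(s[130:228,280:410],None,fx=6,fy=6,interpolation=cv2.INTER_CUBIC))
cv2.imwrite("pics/tc.png",cv2.resize(t[190:265,115:240],None,fx=6,fy=6,interpolation=cv2.INTER_CUBIC))
E
```

```text
(no output)
```

View pics/sc.png

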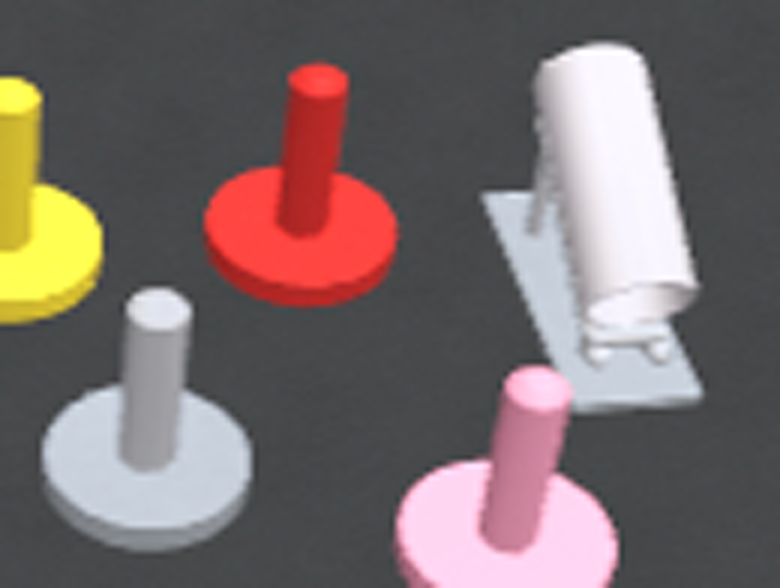

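View pics/tc.png

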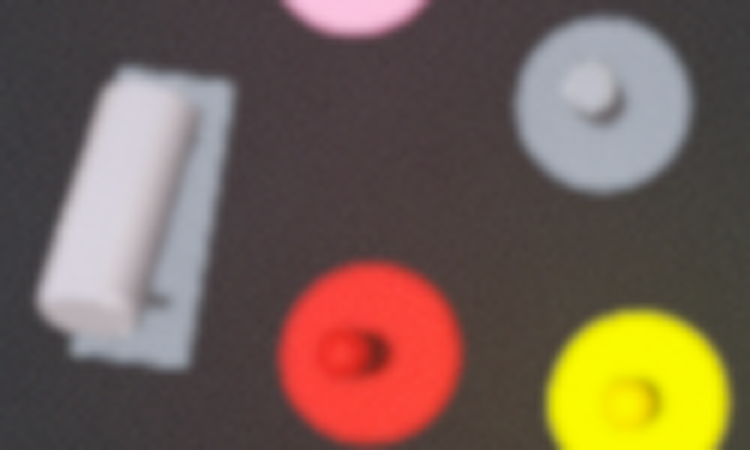

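The scene crop shows the grey base's top face spanning x 42–251 with the post tip at (160,308). Housing edges run (537,80)→(583,318) and (645,62)→(699,288), and the plate corners are (483,193), (577,402) and (703,392). In the top crop the plate corners are (122,66), (236,82), (188,368) and (70,356). The grey base centre is (603,104) and its tip (594,90).

```bash
cat > h.py <<'E'
import numpy as np
from scipy.spatial.transform import Rotation as R
from scipy.optimize import least_squares
from bench import eyes, manip
INFO={n:eyes.camera_info(n) for n in("scene","top")}
OFF={"scene":(280,130),"top":(115,190)}
def proj(n,P):
    c=INFO[n]; p=R.from_rotvec(c["rotation"]).inv().apply(np.atleast_2d(P)-c["position"])*[1,-1,-1]
    q=p@c["mtx"].T; return q[:,:2]/q[:,2:]
def px(n,uv): return (np.atleast_2d(uv)+.5)/6-.5+OFF[n]      # from 6x crop
def px0(uv): return (np.atleast_2d(uv)+.5)/1.5625-.5          # from the 800x600 view
def ray(n,p,z):
    c=INFO[n]; d=np.c_[p,np.ones(len(p))]@np.linalg.inv(c["mtx"]).T*[1,-1,-1]
    d=R.from_rotvec(c["rotation"]).apply(d); return c["position"]+d*((z-c["position"][2])/d[:,2])[:,None]
E
python3 - <<'E'
from h import *
np.set_printoptions(precision=4,suppress=True)
def corners(v):
    x,y,a=v; c,s=np.cos(a),np.sin(a)
    L=np.array([[.075,.03],[.075,-.03],[-.075,-.03],[-.075,.03]])
    return np.c_[L@np.array([[c,s],[-s,c]])+[x,y],np.full(4,.008)]
top=px("top",[(122,66),(236,82),(188,368),(70,356)])
sc=px("scene",[(703,392),(577,402),(483,193)])
print("plate rays top",ray("top",top,.008),"\nscene",ray("scene",sc,.008))
for w in ((1,1),(1,0),(0,1)):
    f=lambda v:np.r_[w[0]*(proj("top",corners(v))-top).ravel(),w[1]*(proj("scene",corners(v)[:3])-sc).ravel()]
    r=least_squares(f,[.5,.2,0]); print("cradle",r.x,np.degrees(r.x[2]),r.fun)
# stand
tb=px("top",[(603,104)]);tt=px("top",[(594,90)])
print("stand top base",ray("top",tb,.013),"tip",ray("top",tt,.105))
print("stand scene tip",ray("scene",px("scene",[(160,308)]),.105),"base LR mid",ray("scene",px("scene",[(146.5,458)]),.015))
for n,uv,z in (("red",(370,353),.013),("yellow",(638,400),.013)): print(n,ray("top",px("top",[uv]),z))
print("pink,full",ray("top",px0([(272,283),(431,340)]),.013)); print("pliers",ray("top",px0([(290,238),(370,258),(372,232)]),.007))
# predicted silhouettes of the housing
E
```

```text
plate rays top [[0.6187 0.2341 0.008 ]
 [0.6115 0.1735 0.008 ]
 [0.461  0.191  0.008 ]
 [0.4659 0.2527 0.008 ]] 
scene [[0.6155 0.2365 0.008 ]
 [0.6085 0.1791 0.008 ]
 [0.4604 0.1944 0.008 ]]
cradle [ 0.539   0.2141 -0.1106] -6.338996067923755 [-0.528   0.5606 -0.8294  0.3753 -0.5168 -0.0658  0.1836 -0.5974 -0.0706
  0.3904 -0.8028  0.6063 -0.4866  0.2548]
cradle [ 0.5392  0.2128 -0.116 ] -6.648500741122443 [ 0.026   0.4673 -0.2926  0.3825 -0.2283 -0.0939  0.49   -0.7288 -0.
  0.     -0.      0.     -0.      0.    ]
cradle [ 0.5376  0.2161 -0.1105] -6.3310611165288275 [-0.      0.     -0.      0.     -0.      0.     -0.     -0.      0.3752
 -0.0642 -0.3315  0.1503 -0.0471 -0.128 ]
stand top base [[ 0.6035 -0.0213  0.013 ]] tip [[ 0.601  -0.0237  0.105 ]]
stand scene tip [[ 0.6072 -0.0213  0.105 ]] base LR mid [[ 0.6048 -0.0211  0.015 ]]
red [[0.4707 0.0957 0.013 ]]
yellow [[ 0.4494 -0.0443  0.013 ]]
pink,full [[ 0.6838  0.1124  0.013 ]
 [ 0.5743 -0.2135  0.013 ]]
pliers [[ 0.7798  0.0805  0.007 ]
 [ 0.7415 -0.0859  0.007 ]
 [ 0.7964 -0.0887  0.007 ]]
```

```bash
python3 - <<'E'
from h import *
np.set_printoptions(precision=4,suppress=True)
a=np.radians(-6.4); u=np.array([np.cos(a),np.sin(a)]); c=np.array([.539,.2145])
m=ray("scene",px("scene",[(640,300)]),.047)[0]; print("mouth",m,"along",(m[:2]-c)@u,"across",(m[:2]-c)@[-u[1],u[0]])
m=ray("top",px("top",[(87,315)]),.097)[0]; print("closed~",m,"along",(m[:2]-c)@u,"across",(m[:2]-c)@[-u[1],u[0]])
# tube silhouettes predicted for t = along of mouth
z=np.array([u[0]*np.cos(.4363),u[1]*np.cos(.4363),-np.sin(.4363)]); y=np.array([-u[1],u[0],0]); x=np.cross(y,z)
th=np.linspace(0,2*np.pi,60)
ring=np.cos(th)[:,None]*x+np.sin(th)[:,None]*y
for t in (.045,.055,.065):
    M=np.r_[c+t*u,.047]
    for n in("scene","top"):
        for nm,o in(("mouth",M),("closed",M-.12*z)):
            q=(proj(n,o+.025*ring)-OFF[n]+.5)*6-.5; print(t,n,nm,q.min(0),q.max(0))
# grasp geometry: tool tilt; grasp point g mm from closed end
s=manip.read_state(); R0=R.from_rotvec(s["eef_rot"]); print("tool axes\n",R0.as_matrix())
E
```

```text
mouth [0.5902 0.21   0.047 ] along 0.05142396537795296 across 0.0012470215162436104
closed~ [0.4861 0.2205 0.097 ] along -0.053207795185825 across 9.791875975849115e-05
0.045 scene mouth [575.8947 267.3686] [690.0002 313.2698]
0.045 scene closed [523.9227  27.7716] [633.3549  80.6247]
0.045 top mouth [ 97.4399 100.1563] [195.1284 150.7886]
0.045 top closed [ 31.4345 313.0337] [134.5836 359.3928]
0.055 scene mouth [582.6285 282.302 ] [697.5116 327.9237]
0.055 scene closed [530.1008  40.687 ] [640.2487  93.38  ]
0.055 top mouth [100.7248  80.628 ] [198.3019 131.8178]
0.055 top closed [ 34.9648 292.2513] [137.9835 339.2318]
0.065 scene mouth [589.446  297.4255] [705.1174 342.7573]
0.065 scene closed [536.353   53.7607] [647.2258 106.2904]
0.065 top mouth [104.0033  61.1386] [201.4692 112.8835]
0.065 top closed [ 38.4879 271.5124] [141.3765 319.1117]
tool axes
 [[-0.9299  0.3679 -0.0003]
 [ 0.3679  0.9299 -0.001 ]
 [-0.0001 -0.0011 -1.    ]]
```

```bash
cat >> h.py <<'E'
YAW=np.radians(-6.4)
def tool(alpha,yaw=YAW):
    """tool tilted alpha deg from straight down towards heading yaw, closing line horizontal"""
    u=np.array([np.cos(yaw),np.sin(yaw),0]); y=np.array([-u[1],u[0],0]); a=np.radians(alpha)
    z=np.sin(a)*u-np.array([0,0,np.cos(a)]); return R.from_matrix(np.c_[np.cross(y,z),y,z])
def go(grasp,alpha,yaw=YAW):
    """row (mm, deg) from the measured pose to put the grasp point at grasp"""
    s=manip.read_state(); r=R.from_rotvec(s["eef_rot"]); t=tool(alpha,yaw)
    p=np.array(grasp)+t.apply([0,0,.019])
    print("row",np.round(r.inv().apply(p-s["tcp_pos"])*1e3,1),np.round(np.degrees((r.inv()*t).as_rotvec()),1))
def show():
    s=manip.read_state(); r=R.from_rotvec(s["eef_rot"])
    print("t",round(s["time"],2),"tcp",s["tcp_pos"].round(4),"grasp pt",(s["tcp_pos"]-r.apply([0,0,.019])).round(4),"\nz",r.apply([0,0,1]).round(3),"y",r.apply([0,1,0]).round(3),"q",s["joints"].round(2),"F",s["wrist_force"].round(1),"w",round(s["gripper_width"],4),"ff",round(s["finger_force"],1))
G=np.array([.5131,.2174,.0850])
E
python3 -c "
from h import *
go(G+[0,0,.17],0); go(G+[0,0,.15],30)"
```

```text
row [-397.1 -233.7    2.5] [ -0.1  -0.  -15.2]
row [-406.3 -231.2   20. ] [ -4.  -29.8 -14.8]
```

```bash
python3 -m crank '[[-40,-24,0,0,0,-3,1],[-90,-50,0,0,0,-7,1],[-140,-80,0,0,0,-10,1],[-190,-110,0,0,0,-13,1],[-240,-140,0,0,0,-15,1],[-300,-170,0,0,0,-15,1],[-350,-200,0,0,0,-15,1],[-397,-234,0,0,0,-15,1],[-397,-234,0,0,0,-15,1],[-397,-234,0,0,0,-15,1]]'; python3 -c "
from h import *
show(); go(G+[0,0,.12],30)"
```

```text
time: 1.45
tcp_pos: [0.5126, 0.2181, 0.2386]
eef_rot: [-0.18, -3.136, -0.001]
wrist_force: [-0.1, 1.3, -0.2]
gripper_width: 0.0881
finger_force: 0.0
t 1.45 tcp [0.5126 0.2181 0.2386] grasp pt [0.5126 0.218  0.2576] 
z [-0.001  0.001 -1.   ] y [0.115 0.993 0.001] q [-0.29  0.61 -0.33  1.77  0.26  0.8   0.72] F [-0.1  1.3 -0.2] w 0.0881 ff 0.0
row [-10.1  -0.6  50.1] [ -0.  -30.   -0.2]
```

```bash
python3 -m crank '[[-2,0,12,0,-8,0,1],[-5,0,25,0,-16,0,1],[-8,0,38,0,-24,0,1],[-10,-1,50,0,-30,0,1],[-10,-1,50,0,-30,0,1],[-10,-1,50,0,-30,0,1]]' >/dev/null; python3 - <<'E'
from h import *
import cv2
show(); go(G,30)
s=eyes.capture("scene")[:,:,::-1]; cv2.imwrite("pics/pre.png",cv2.resize(s[40:240,240:440],(600,600),interpolation=cv2.INTER_CUBIC))
E
```

```text
t 2.2 tcp [0.5157 0.2012 0.1889] grasp pt [0.5074 0.2032 0.2058] 
z [ 0.438 -0.107 -0.892] y [ 0.131  0.99  -0.054] q [-0.74  0.62  0.11  2.2   1.5   0.29 -0.66] F [-0.1 -0.2 -0.3] w 0.0882 ff 0.0
row [ 49.2  22.3 108.8] [-3.3 -3.4  0.5]
```

View pics/pre.png

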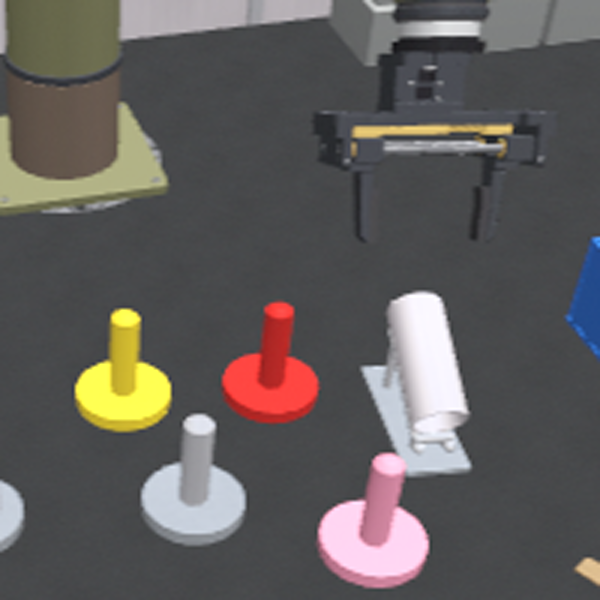

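The gripper hangs open above and just behind the housing (420,300). The pose hadn't settled and q6 is getting small near the wrist singularity, so I'll use a 22° tilt instead.

```bash
python3 -c "
from h import *
go(G+[0,0,.1],22)"; python3 -m crank '[[0,0,0,0,0,0,1],[0,0,0,0,0,0,1]]' ; python3 -c "
from h import *
show();go(G+[0,0,.1],22)"
```

```text
row [ 6.2 16.6 19.3] [-3.2  4.6  0.2]
time: 2.5
tcp_pos: [0.517, 0.1988, 0.1893]
eef_rot: [0.166, 2.675, -0.116]
wrist_force: [0.9, -0.2, -0.1]
gripper_width: 0.0881
finger_force: 0.0
t 2.5 tcp [0.517  0.1988 0.1893] grasp pt [0.5087 0.2008 0.2062] 
z [ 0.437 -0.109 -0.893] y [ 0.136  0.989 -0.054] q [-0.74  0.62  0.12  2.19  1.49  0.29 -0.64] F [ 0.9 -0.2 -0.1] w 0.0881 ff 0.0
row [ 8.7 19.3 19. ] [-3.4  4.5 -0. ]
```

```bash
python3 -m crank '[[4,10,10,-2,2,0,1],[9,19,19,-3.5,4.5,0,1],[9,19,19,-3.5,4.5,0,1],[9,19,19,-3.5,4.5,0,1]]' >/dev/null; python3 -c "
from h import *
show();go(G+[0,0,.1],22);go(G+[0,0,.03],22)"
```

```text
t 3.0 tcp [0.5199 0.2155 0.1673] grasp pt [0.5128 0.2163 0.1849] 
z [ 0.374 -0.042 -0.927] y [0.112 0.994 0.   ] q [-0.68  0.66  0.09  2.15  1.37  0.2  -0.5 ] F [-0.6 -0.1 -0.7] w 0.0884 ff 0.0
row [-0.1  1.2  0. ] [ 0.   0.1 -0. ]
row [26.2  1.1 64.9] [ 0.   0.1 -0. ]
```

```bash
python3 -m crank '[[7,0,17,0,0,0,1],[14,1,34,0,0,0,1],[20,1,50,0,0,0,1],[26,1,65,0,0,0,1],[26,1,65,0,0,0,1]]' >/dev/null; python3 - <<'E'
from h import *
import cv2
show();go(G,22)
s=eyes.capture("scene")[:,:,::-1]; t=eyes.capture("top")[:,:,::-1]
a=cv2.resize(s[120:220,320:420],(400,400),interpolation=cv2.INTER_CUBIC); b=cv2.resize(t[180:280,100:200],(400,400),interpolation=cv2.INTER_CUBIC)
cv2.imwrite("pics/near.png",cv2.hconcat([a,b]))
E
```

```text
t 3.62 tcp [0.5197 0.2163 0.0963] grasp pt [0.5127 0.2171 0.114 ] 
z [ 0.372 -0.042 -0.927] y [ 0.111  0.994 -0.   ] q [-0.56  0.8  -0.11  2.18  1.94  0.35 -1.07] F [-0.3  0.2 -0.1] w 0.0883 ff 0.0
row [10.5  0.3 27. ] [-0. -0.  0.]
```

View pics/near.png

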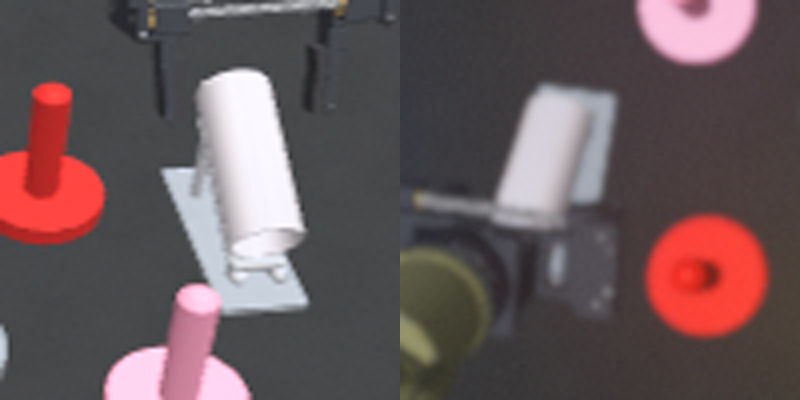

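The open fingers, at (165,80) and (320,80) in the left crop, straddle the tube near its closed end at 200–270. The body clears the red post, so I can descend and close.

```bash
python3 -m crank '[[5,0,13,0,0,0,1],[10.5,0,27,0,0,0,1],[10.5,0,27,0,0,0,1],[10.5,0,27,0,0,0,-1],[10.5,0,27,0,0,0,-1],[10.5,0,27,0,0,0,-1],[10.5,0,27,0,0,0,-1],[10.5,0,27,0,0,0,-1],[10.5,0,27,0,0,0,-1],[10.5,0,27,0,0,0,-1]]' ; python3 - <<'E'
from h import *
show();go(G+[0,0,.14],22)
E
```

```text
time: 4.97
tcp_pos: [0.5211, 0.2173, 0.0684]
eef_rot: [0.154, 2.752, -0.028]
wrist_force: [-0.8, 3.1, 4.6]
gripper_width: 0.05
finger_force: 30.0
t 4.97 tcp [0.5211 0.2173 0.0684] grasp pt [0.514  0.2181 0.086 ] 
z [ 0.374 -0.04  -0.927] y [0.111 0.994 0.002] q [-0.51  0.86 -0.18  2.18  2.03  0.43 -1.16] F [-0.8  3.1  4.6] w 0.05 ff 30.0
row [ -51.6   -0.6 -129.1] [ 0.1  0.1 -0. ]
```

```bash
python3 -m crank '[[-4,0,-9,0,0,0,-1],[-9,0,-22,0,0,0,-1],[-15,0,-38,0,0,0,-1],[-22,0,-55,0,0,0,-1],[-30,0,-75,0,0,0,-1],[-38,0,-95,0,0,0,-1],[-46,0,-115,0,0,0,-1],[-52,0,-130,0,0,0,-1],[-52,0,-130,0,0,0,-1]]' >/dev/null; python3 - <<'E'
from h import *
import cv2
show();go(G+[0.03,0,.16],0);go(G+[0.03,0,.16],-43)
s=eyes.capture("scene")[:,:,::-1]; cv2.imwrite("pics/lift.png",cv2.resize(s[60:220,270:430],(480,480),interpolation=cv2.INTER_CUBIC))
E
```

```text
t 6.1 tcp [0.5203 0.2161 0.2092] grasp pt [0.5132 0.2168 0.2268] 
z [ 0.375 -0.04  -0.926] y [0.113 0.994 0.003] q [-0.61  0.57 -0.02  2.11  1.03  0.31 -0.14] F [-0.   0.9 -1.4] w 0.05 ff 30.0
row [-27.1   4.   -7.1] [ 0.1 22.1 -0.1]
row [-17.    3.9 -16.7] [ 0.2 65.1 -0.1]
```

View pics/lift.png

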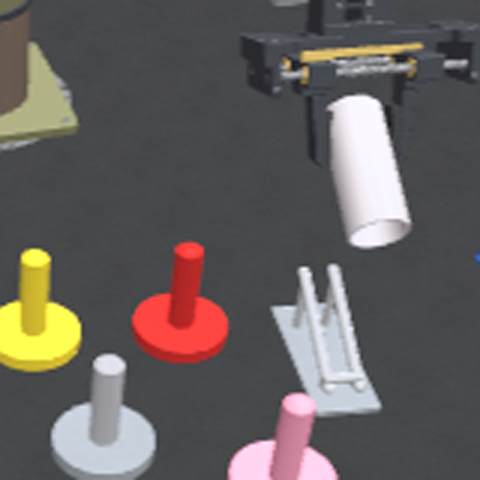

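The housing is held at its original tilt at (370,170) and the cradle is empty. I'll turn it to vertical next.

```bash
python3 -m crank '[[-8,0,-2,0,7,0,-1],[-18,1,-4,0,14,0,-1],[-27,2,-7,0,22,0,-1],[-27,3,-8,0,30,0,-1],[-27,3,-9,0,38,0,-1],[-25,4,-11,0,46,0,-1],[-22,4,-13,0,54,0,-1],[-17,4,-17,0,62,0,-1],[-17,4,-17,0,65,0,-1],[-17,4,-17,0,65,0,-1]]' >/dev/null; python3 - <<'E'
from h import *
show();go(np.array([.604,-.0215,.245]),-43)
E
```

```text
t 7.4 tcp [0.5299 0.2187 0.2266] grasp pt [0.5427 0.2173 0.2405] 
z [-0.678  0.074 -0.731] y [ 0.113  0.994 -0.004] q [-0.07  1.07 -0.63  1.08  0.09  1.72  0.85] F [ 0.9 -0.9 -1.5] w 0.05 ff 30.0
row [ -61.8 -230.3  -62.5] [-0.1 -0.  -0.2]
```

```bash
python3 -m crank '[[-4,-15,-4,0,0,0,-1],[-12,-45,-12,0,0,0,-1],[-22,-80,-22,0,0,0,-1],[-32,-120,-32,0,0,0,-1],[-43,-160,-43,0,0,0,-1],[-53,-195,-53,0,0,0,-1],[-59,-218,-60,0,0,0,-1],[-62,-230,-62,0,0,0,-1],[-62,-230,-62,0,0,0,-1],[-62,-230,-62,0,0,0,-1]]' >/dev/null; python3 - <<'E'
from h import *
import cv2
show();go(np.array([.604,-.0215,.225]),-43)
s=eyes.capture("scene")[:,:,::-1]; t=eyes.capture("top")[:,:,::-1]
a=cv2.resize(s[120:240,250:350],(500,600),interpolation=cv2.INTER_CUBIC); b=cv2.resize(t[160:260,165:265],(300,300),interpolation=cv2.INTER_CUBIC)
b=cv2.copyMakeBorder(b,0,300,0,0,cv2.BORDER_CONSTANT); cv2.imwrite("pics/over.png",cv2.hconcat([a,b]))
E
```

```text
t 8.65 tcp [ 0.591  -0.0171  0.2333] grasp pt [ 0.6038 -0.0186  0.2472] 
z [-0.677  0.076 -0.732] y [0.109 0.994 0.002] q [ 0.18  1.12 -0.58  0.89  0.26  1.95  1.17] F [-0.4  0.1 -2.7] w 0.0498 ff 30.0
row [-15.5  -2.9  16. ] [0.  0.  0.2]
```

View pics/over.png

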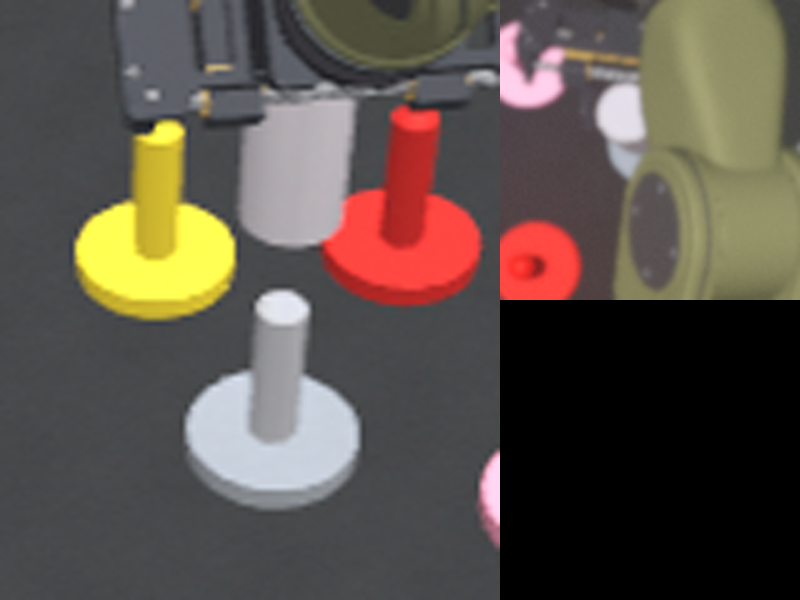

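The tube hangs upright over the grey post: mouth bottom at (297,245), left extreme about (240,208), right about (346,215), and the post tip at (282,308). I'll check these against the projection.

```bash
python3 - <<'E'
from h import *
th=np.linspace(0,2*np.pi,72); ring=.025*np.c_[np.cos(th),np.sin(th),0*th]
def im(P): return (proj("scene",P)-[250,120]+.5)*5-.5
for z in (.1572,.23):
    q=im(np.array([.6038,-.0186,z])+ring); print(z,"min",q.min(0).round(),"max",q.max(0).round())
print("tip",im([.604,-.0215,.105]),"base",im([.604,-.0215,.015]+ring*1.8).min(0),im([.604,-.0215,.015]+ring*1.8).max(0))
def tp(P): return (proj("top",P)-[165,160]+.5)*3-.5
print("top closed end",tp([.6038,-.0186,.277]))
s=eyes.capture("scene").astype(int)[120:240,250:350]
for r in (28,32,36,40):  # tube edges per crop row (x5)
    print(r*5, [(x*5,s[r,x].sum()//3) for x in range(44,74,1)])
E
```

```text
0.1572 min [241. 187.] max [345. 254.]
0.23 min [248.  65.] max [358. 131.]
tip [[281.02133855 302.41614004]] base [184.87391161 371.56619392] [357.29948437 493.15322646]
top closed end [[125.20725047 109.57938526]]
140 [(220, np.int64(73)), (225, np.int64(73)), (230, np.int64(74)), (235, np.int64(74)), (240, np.int64(120)), (245, np.int64(147)), (250, np.int64(156)), (255, np.int64(161)), (260, np.int64(165)), (265, np.int64(168)), (270, np.int64(171)), (275, np.int64(174)), (280, np.int64(175)), (285, np.int64(176)), (290, np.int64(177)), (295, np.int64(177)), (300, np.int64(178)), (305, np.int64(179)), (310, np.int64(180)), (315, np.int64(181)), (320, np.int64(183)), (325, np.int64(185)), (330, np.int64(185)), (335, np.int64(184)), (340, np.int64(183)), (345, np.int64(167)), (350, np.int64(121)), (355, np.int64(74)), (360, np.int64(73)), (365, np.int64(73))]
160 [(220, np.int64(73)), (225, np.int64(73)), (230, np.int64(73)), (235, np.int64(83)), (240, np.int64(126)), (245, np.int64(151)), (250, np.int64(157)), (255, np.int64(161)), (260, np.int64(165)), (265, np.int64(168)), (270,
[... 1049 characters left out ...]
0, np.int64(74)), (365, np.int64(73))]
200 [(220, np.int64(72)), (225, np.int64(73)), (230, np.int64(73)), (235, np.int64(104)), (240, np.int64(139)), (245, np.int64(154)), (250, np.int64(159)), (255, np.int64(163)), (260, np.int64(167)), (265, np.int64(169)), (270, np.int64(171)), (275, np.int64(173)), (280, np.int64(175)), (285, np.int64(175)), (290, np.int64(175)), (295, np.int64(176)), (300, np.int64(178)), (305, np.int64(180)), (310, np.int64(180)), (315, np.int64(181)), (320, np.int64(182)), (325, np.int64(182)), (330, np.int64(181)), (335, np.int64(178)), (340, np.int64(170)), (345, np.int64(138)), (350, np.int64(130)), (355, np.int64(130)), (360, np.int64(129)), (365, np.int64(130))]
```

Laterally it agrees. The mouth looks at most 2–4 mm off along x, within the 9 mm radial play, so I'll aim for x = 0.606.

```bash
python3 -m crank '[[-8,-1.5,8,0,0,0,-1],[-14,-3,17.5,0,0,0,-1],[-14,-3,17.5,0,0,0,-1],[-14,-3,17.5,0,0,0,-1]]' >/dev/null; python3 -c "
from h import *
show();go(np.array([.606,-.0215,.180]),-43)"
```

```text
t 9.3 tcp [ 0.5893 -0.0217  0.2108] grasp pt [ 0.6021 -0.0231  0.2247] 
z [-0.677  0.077 -0.732] y [0.112 0.994 0.001] q [ 0.19  1.14 -0.58  0.92  0.27  1.91  1.17] F [-0.2  0.  -0.8] w 0.0499 ff 30.0
row [-33.1   2.   30.2] [0.1 0.  0. ]
```

```bash
python3 -m crank '[[-3,1,-2,0,0,0,-1],[-13,2,9,0,0,0,-1],[-23,2,20,0,0,0,-1],[-33,2,30,0,0,0,-1],[-33,2,30,0,0,0,-1]]' >/dev/null; python3 - <<'E'
from h import *
import cv2
show();go(np.array([.606,-.0215,.120]),-43)
s=eyes.capture("scene")[:,:,::-1]
cv2.imwrite("pics/eng.png",cv2.resize(s[120:240,250:350],(500,600),interpolation=cv2.INTER_CUBIC))
E
```

```text
t 9.93 tcp [ 0.5924 -0.0202  0.1647] grasp pt [ 0.6053 -0.0217  0.1786] 
z [-0.679  0.076 -0.73 ] y [0.111 0.994 0.   ] q [ 0.19  1.19 -0.57  0.92  0.29  1.85  1.18] F [-0.5  0.6 -1.4] w 0.05 ff 30.0
row [-40.6   0.2  42.3] [-0.  -0.1  0. ]
```

View pics/eng.png

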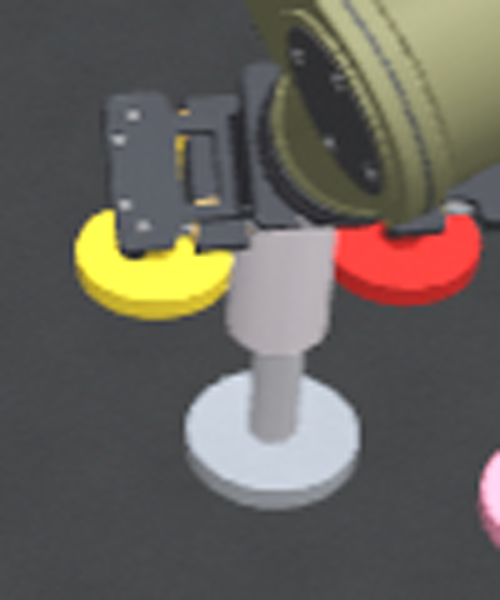

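The mouth (228–330, bottom at y≈353) is over the post (250–302), centred on it, with no force on the wrist. I'll keep lowering.

```bash
python3 -m crank '[[-8,0,8,0,0,0,-1],[-16,0,17,0,0,0,-1],[-24,0,25,0,0,0,-1],[-32,0,33,0,0,0,-1],[-40.5,0,42,0,0,0,-1],[-40.5,0,42,0,0,0,-1]]' >/dev/null; python3 -c "
from h import *
show();go(np.array([.606,-.0215,.111]),-43);go(np.array([.606,-.0215,.103]),-43)"
```

```text
t 10.72 tcp [ 0.5936 -0.0202  0.1068] grasp pt [ 0.6065 -0.0216  0.1207] 
z [-0.678  0.076 -0.731] y [0.111 0.994 0.   ] q [ 0.18  1.26 -0.56  0.93  0.31  1.78  1.19] F [-0.4  0.5 -0.9] w 0.0497 ff 30.0
row [-6.3  0.1  7.4] [ 0.  -0.1  0. ]
row [-11.8   0.1  13.3] [ 0.  -0.1  0. ]
```

```bash
python3 -m crank '[[-2,0,2.5,0,0,0,-1],[-4,0,5,0,0,0,-1],[-6,0,7.5,0,0,0,-1],[-6,0,7.5,0,0,0,-1]]' >/dev/null; python3 -c "
from h import *
show()"; python3 -m crank '[[-1,0,1,0,0,0,-1],[-2,0,2,0,0,0,-1],[-2,0,2,0,0,0,-1]]' >/dev/null; python3 -c "
from h import *
show()"
```

```text
t 11.22 tcp [ 0.5934 -0.0201  0.0983] grasp pt [ 0.6063 -0.0215  0.1122] 
z [-0.677  0.077 -0.732] y [0.112 0.994 0.001] q [ 0.18  1.27 -0.56  0.93  0.32  1.77  1.19] F [ 0.2  0.7 -1.3] w 0.0497 ff 30.0
t 11.6 tcp [ 0.5936 -0.02    0.0956] grasp pt [ 0.6065 -0.0215  0.1095] 
z [-0.677  0.077 -0.732] y [0.112 0.994 0.001] q [ 0.18  1.27 -0.56  0.93  0.32  1.77  1.19] F [-0.6 -0.4 -1.1] w 0.0498 ff 30.0
```

```bash
for i in 1 2; do :; done; python3 -m crank '[[-1,0,1,0,0,0,-1],[-2,0,2,0,0,0,-1],[-2,0,2,0,0,0,-1]]' >/dev/null; python3 -c "
from h import *
show()"; python3 -m crank '[[-0.5,0,0.5,0,0,0,-1],[-1,0,1,0,0,0,-1],[-1,0,1,0,0,0,-1]]' >/dev/null; python3 -c "
from h import *
show()"
```

```text
t 11.97 tcp [ 0.5937 -0.0201  0.0927] grasp pt [ 0.6065 -0.0215  0.1066] 
z [-0.677  0.077 -0.732] y [0.112 0.994 0.001] q [ 0.18  1.28 -0.56  0.93  0.32  1.77  1.19] F [ 0.7 -0.  -1. ] w 0.0499 ff 30.0
t 12.35 tcp [ 0.5938 -0.0201  0.0914] grasp pt [ 0.6066 -0.0215  0.1053] 
z [-0.677  0.077 -0.732] y [0.112 0.994 0.001] q [ 0.18  1.28 -0.56  0.93  0.32  1.76  1.19] F [-0.4 -0.2 -1.6] w 0.0498 ff 30.0
```

```bash
python3 -m crank '[[-0.5,0,0.5,0,0,0,-1],[-1,0,1,0,0,0,-1],[-1,0,1,0,0,0,-1]]' >/dev/null; python3 -c "
from h import *
show()"; python3 -m crank '[[-0.5,0,0.5,0,0,0,-1],[-0.5,0,0.5,0,0,0,-1]]' >/dev/null; python3 - <<'E'
from h import *
import cv2
show()
s=eyes.capture("scene")[:,:,::-1]
cv2.imwrite("pics/low.png",cv2.resize(s[140:230,260:350],(600,600),interpolation=cv2.INTER_CUBIC))
E
```

```text
t 12.72 tcp [ 0.5939 -0.0201  0.0907] grasp pt [ 0.6067 -0.0216  0.1046] 
z [-0.677  0.077 -0.732] y [0.112 0.994 0.001] q [ 0.18  1.28 -0.56  0.93  0.32  1.76  1.19] F [-0.6 -1.   4.1] w 0.0499 ff 30.0
t 12.97 tcp [ 0.5939 -0.0202  0.0907] grasp pt [ 0.6068 -0.0216  0.1046] 
z [-0.677  0.077 -0.732] y [0.112 0.994 0.001] q [ 0.18  1.28 -0.56  0.93  0.32  1.77  1.19] F [-0.6 -0.9  6.3] w 0.0497 ff 30.0
```

View pics/low.png

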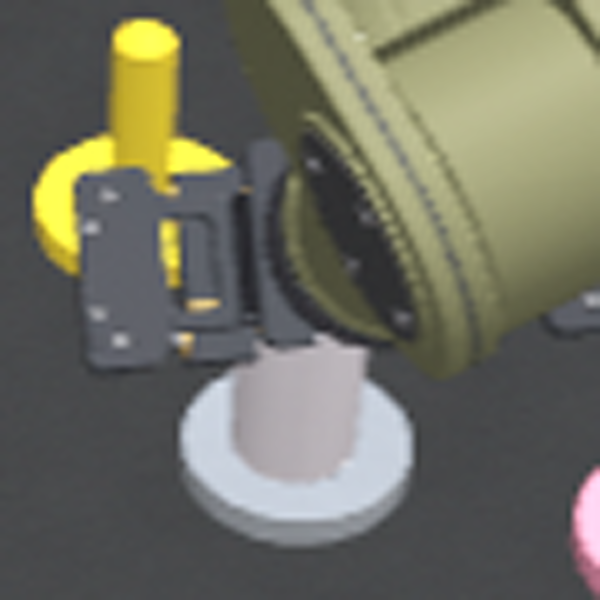

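Contact registered at the expected height, with the wrist force rising to +6 N. The rim (233–358, bottom at y≈480) sits on the base's top face. I'll release and back off along the tool axis.

```bash
python3 -m crank '[[0,0,0,0,0,0,0.2],[0,0,0,0,0,0,0.4],[0,0,0,0,0,0,1],[0,0,0,0,0,0,1],[0,0,0,0,0,0,1],[0,0,0,0,0,0,1]]'; python3 -m crank '[[0,0,-8,0,0,0,1],[0,0,-20,0,0,0,1],[0,0,-40,0,0,0,1],[0,0,-60,0,0,0,1],[0,0,-80,0,0,0,1],[0,0,-100,0,0,0,1],[0,0,-100,0,0,0,1]]' >/dev/null; python3 -c "
from h import *
show()"
```

```text
time: 13.78
tcp_pos: [0.5939, -0.0201, 0.0893]
eef_rot: [-0.134, -2.389, -0.053]
wrist_force: [-0.3, -0.9, 0.5]
gripper_width: 0.088
finger_force: 0.0
t 14.65 tcp [ 0.6628 -0.0271  0.1637] grasp pt [ 0.6756 -0.0285  0.1777] 
z [-0.674  0.076 -0.735] y [0.111 0.994 0.001] q [ 0.03  1.33 -0.13  0.46  0.02  2.09  1.41] F [-0.5 -0.1  0.1] w 0.0883 ff 0.0
```

```bash
python3 -m crank '[[10,0,-8,0,-5,0,1],[25,0,-22,0,-12,0,1],[40,0,-36,0,-20,0,1],[55,0,-55,0,-28,0,1],[80,0,-80,0,-36,0,1],[100,0,-100,0,-43,0,1],[100,0,-100,0,-43,0,1],[100,0,-100,0,-43,0,1]]' >/dev/null; python3 -c "
from h import *
show(); go([.45,.3,.36],0)"
```

```text
t 15.65 tcp [ 0.6566 -0.0272  0.3033] grasp pt [ 0.6566 -0.0272  0.3223] 
z [-0.001  0.001 -1.   ] y [0.111 0.994 0.001] q [ 0.05  0.67 -0.15  1.38  0.11  1.1   1.34] F [-0.5  0.7 -0.9] w 0.0882 ff 0.0
row [241.8 302.1 -37.3] [ 0. -0.  0.]
```

```bash
python3 -m crank '[[20,25,-10,0,0,0,1],[50,62,-25,0,0,0,1],[85,105,-37,0,0,0,1],[120,150,-37,0,0,0,1],[155,195,-37,0,0,0,1],[190,240,-37,0,0,0,1],[220,275,-37,0,0,0,1],[240,300,-37,0,0,0,1],[240,300,-37,0,0,0,1],[240,300,-37,0,0,0,1]]' >/dev/null; python3 - <<'E'
from h import *
import cv2
show()
s=eyes.capture("scene")[:,:,::-1]
a=cv2.resize(s[150:280,200:385],None,fx=4.3,fy=4.3,interpolation=cv2.INTER_CUBIC)
cv2.imwrite("pics/done.png",a)
th=np.linspace(0,2*np.pi,72); ring=.025*np.c_[np.cos(th),np.sin(th),0*th]
for z in(.015,.135):
    q=(proj("scene",[.606,-.0216,z]+ring)-[200,150]+.5)*4.3; print(q.min(0),q.max(0))
E
```

```text
t 16.9 tcp [0.4526 0.2965 0.3396] grasp pt [0.4526 0.2966 0.3586] 
z [-0.    -0.002 -1.   ] y [ 0.113  0.994 -0.002] q [-0.55  0.46 -0.18  1.68  0.1   1.01  0.69] F [ 0.4 -0.4  0.3] w 0.0882 ff 0.0
[407.98322453 215.42456053] [490.44704323 273.62991983]
[416.79690007  65.93802629] [505.5829799  123.46628277]
```

View pics/done.png

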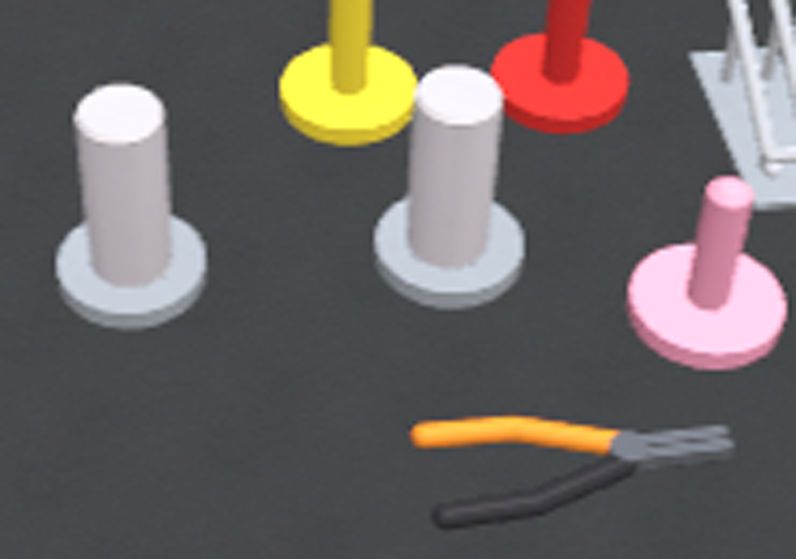

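The housing stands upright on the grey stand, with its top at (460,95) and rim at (448,240), just like its neighbour. The pliers and the full stand are undisturbed and the arm is clear, so I'm handing in.

```bash
python3 -c "
from bench import manip
print(manip.sign_off())"
```

```text
the job is handed in; nothing more can be done
None
```

The housing is mouth-down over the post of the empty grey stand, released with its rim on the base; the job was handed in at about 17 s, with the full stand and pliers seen undisturbed and the brush never approached.

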